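Take the keyhole-hung vial caddy off the bench panel for washing-up

TASK

Take the steel caddy down from the bench panel: it hangs by two keyholes on shoulder screws, so lift it by its carrying bar until the screw heads sit in the round holes, then draw it straight off. Keep it upright, set it down gently and flat inside the white tray with its two sample vials still standing in it, and let go. Leave the timer and the small brown bottle beside the tray where they are.

Things in the scene. Friction and masses are not known exactly. Their poses are not given: they have to be found in the camera images.
- panel: White sheet-steel panel bolted to the bench, 290 mm wide, 155 mm tall, with a foot plate 120 mm behind it. Origin: middle of the front face at bench level; z up, y to the panel's left end as seen from the robot, -x straight out of its front. A caddy and a small fixed ledge with two little bottles (126 mm tall, 65 mm deep) hang side by side on it; which is left and which right varies.
- screws_left (a point): Midpoint of the left pair of shoulder screws, on the panel's front face, 130 mm up, axes as the panel's. The screws stand 36 mm either side of it along y: neck 6 mm diameter and 6 mm long, then a domed head 14 mm diameter, 4 mm thick.
- screws_right (a point): The same point of the right pair of screws, 136 mm from the left one.
- caddy_grip (a point): Middle of the caddy's carrying bar, in the caddy's frame (z up; hung, x and y point as the panel's). Square bar 12 x 12 mm, 120 mm long along y between side straps, just above the panel's top. The loose steel caddy (0.25 to 0.45 kg) is an open box 100 mm in x, 126 mm in y, walls 70 mm high, its flat underside 162 mm and its inner floor 159 mm below this point.
- caddy_holes (a point): On the rear face of the caddy's upright back plate (4 mm thick), midway between its two keyholes (72 mm below the bar, 50 mm behind it in +x). 36 mm either side along y: a round 20 mm hole with a 9 mm slot running up from it. Hung, the screw necks are in the slot tops, 18 mm above the hole centres: raise the caddy 18 mm (16 to 20 will do), then pull 15 mm or more along the panel's -x.
- vial_a_mid (a point): Middle of a loose glass sample vial with a screw cap, 23 mm diameter, 54 mm tall, standing in the caddy.
- vial_b_mid (a point): Middle of the second such vial in the caddy, 23 mm diameter, 54 mm tall.
- tray: White tray, 280 mm in its x, 380 mm in its y, 30 mm tall, loose on the bench; walls 12 mm thick, so the inside measures 256 x 356 mm. Origin: centre of its underside; its inner floor is 5 mm above that.
- timer: Small bench timer lying on the bench in front, 70 x 62 x 20 mm, origin at the centre of its underside: leave it be.
- reagent: Brown glass reagent bottle, 48 mm diameter, 90 mm tall, between the tray and the panel, origin at the centre of its underside: leave it be.

How it is judged:
On the way:
1. the caddy is drawn off the screws, upright and clear of the panel (x of caddy_grip in the frame of panel below -0.072 m and angle between caddy_grip's own z axis and vertical below 0.25 rad), for 0.1 s.
At the end, for the whole second after the job is handed in: The caddy stands flat on the white tray's floor (within 5 mm, tilted less than 0.06 rad), its centre within 90 mm of the tray's centre along the short side and 140 mm along the long side; both vials stand in it (tilted less than 0.3 rad); it has been let go (x of caddy_grip in the frame of tray between -0.09 and 0.09 m and y of caddy_grip in the frame of tray between -0.14 and 0.14 m and z of caddy_grip in the frame of tray between 0.162 and 0.172 m and angle between caddy_grip's own z axis and vertical below 0.06 rad and x of vial_a_mid in the frame of caddy_grip between -0.05 and 0.05 m and y of vial_a_mid in the frame of caddy_grip between -0.06 and 0.06 m and z of vial_a_mid in the frame of caddy_grip between -0.165 and -0.09 m and x of vial_b_mid in the frame of caddy_grip between -0.05 and 0.05 m and y of vial_b_mid in the frame of caddy_grip between -0.06 and 0.06 m and z of vial_b_mid in the frame of caddy_grip between -0.165 and -0.09 m and angle between each of vial_a_mid, vial_b_mid's own z axis and vertical below 0.3 rad); the robot touches nothing.
It fails at once if a bystander (timer or brown bottle) is knocked more than 30 mm (distance of any of timer, reagent from where it was at the start of the episode above 0.03 m).
It fails at once if the caddy is tipped by more than 0.5 rad (angle between caddy_grip's own z axis and vertical above 0.5 rad).
It fails at once if the caddy is dropped or slammed into the tray (over it and within 30 mm of its floor, moving faster than 0.45 m/s) (linear speed of caddy above 0.45 m/s and z of caddy_grip in the frame of tray below 0.197 m and x of caddy_grip in the frame of tray between -0.14 and 0.14 m and y of caddy_grip in the frame of tray between -0.19 and 0.19 m).
It also fails if it takes over 51 s, if anything falls off the work surface, if the arm or the gripper's body presses on something with over 40 N, if the wrist force passes 120 N, or if a joint passes its speed limit or range.

ROBOT

A 6-joint arm with a two-finger parallel gripper is mounted at the origin on a cart in front of the work surface, level with it; the furniture and walls round the work are solid. World frame = base frame: x ahead of the robot, y to its left, z up, the work surface at z = 0. Lengths are in m, angles in rad, forces in N, time in s.
With the tool pointing down it reaches from about 0.3 to 0.775 m from the base axis. Payload 14.6 kg.
Tool frame: the origin (TCP) lies on the centre line of the jaws, within the pads' length; the fingertips stand 17 mm ahead of it and the grasp point (between the pads) lies 2 mm behind it (ctrl.finger_overhang is the distance from the TCP to the fingertips, in m); x points along the fingers, y is the direction in which the jaws open and shut, and the axes are right-handed (so a half turn about x gives the same grasp; the last joint's range is limited). The gripper opens to 94 mm and grips with 3 to 60 N. Pads are 16 mm wide; open, the fingers measure 119 mm over their backs; the gripper's body (75 mm by 177 mm) begins 78 mm behind the grasp point.
Start: joints at [-1.354, 0.3, 1.521, -0, 1.321, -0.067], TCP at [0.154, -0.528, 0.222] pointing down, gripper open.
Joint ranges: [-3.03, 3.03], [-0.79, 2.21], [0.23, 2.52], [-1.04, 4.18], [0, 3.07], [-2.55, 2.55]. Speed limits (rad/s): [2.22, 2.22, 2.57, 3.14, 3.14, 3.14].

INTERFACE

Orientations are given as [roll, pitch, yaw] about the fixed x, y, z axes, in that order (R = Rz(yaw) Ry(pitch) Rx(roll)).
In Python, from station import monitor, imaging, ctrl gives the robot as it stands. The module is installed in compiled form; this text tells all that it offers.
- The arm moves only by the tool move_arm, never from a script. Its argument "rows" is a list of rows, each an object of numbers: "x", "y", "z": the shift along the world's x, y, z each as a share of 50 mm, from -1 to 1; "turn": the turn about the world's z as a share of 60 degrees, from -1 to 1. In form: [{"x": .., "y": .., "z": .., "turn": ..}, ...]. A call has exactly 5 rows; each row shifts and turns the pose as measured when the row begins; what a row does not reach is not made up. A row lasts 1/8 s, in which the tool goes at most 62.5 mm and 10.7 degrees, less where a joint would pass 70% of its speed; a pose out of reach is approached as far as the arm can. A call with a number of a shift or a turn outside -1 to 1 is refused whole. A call with a gripper value outside its range is refused whole. "jaw" is the closure, from -1 (fully open) to 1 (shut), set as the call begins (left out, the last holds). The fingers move at their own pace and stop on an object; "squeeze" is the grip in N (left out, the last holds). Time passes only in rows, so rows that do not move let the fingers close, or fill a call up. It gives the time, the measured TCP pose, the force and the opening at its end, in the units of the state.
- monitor.get_obs(): the state, without advancing time (a new reading comes with each control period).
- imaging.camera(name): name is "side" or "top" or "wrist"; returns a dict with "frame" (480x640x3 uint8, blue, green, red), "camera_matrix" (3x3 intrinsics, pixels), "extrinsics" (4x4, takes a point from camera to world coordinates); the wrist camera has in their place "T_tool_cam" (4x4, takes a point from camera to tool coordinates, whose origin is the TCP and whose axes are the tool frame's). Camera axes: x right, y up, looking along -z (the intrinsics and any distortion apply to the point x, -y, -z); pixel columns grow to the right and rows downward; lengths in m; the calibration is good to about 2 mm. A picture is of the moment at which its call begins: read the wrist's pose just before it. There is no depth.
- ctrl.hand_in(): hands the job in, once; it reports no verdict.
Trained networks look in the newest picture that a camera, given by its name, has taken for a name from the list of things; names that differ only in an ending like _2 or _b are one class to them, and where a whole thing is asked for, a point or a joint stands for the part that bears it (a point fixed in the world has none). Each returns a list of dicts, best first, with "confidence" (0 to 1); they miss things now and then, are a little off and sometimes report something else, mostly with a low value. They report only what shows in the picture. A call takes as long as a camera call.
- imaging.recognise(label, camera): "bbox" ([left, top, width, height] in pixels, round what is visible of it).
- imaging.outline_of(label, camera): "pixels" (480x640 bool, what is visible of it) and "bbox" ([left, top, width, height] in pixels, round what is visible of it).
- imaging.spot_point(label, camera): "location" ([column, row] in pixels: a listed point, or the origin of a listed thing).
The state is a dict: "time_s": time; "qpos": joint angles; "joint_vel": joint speeds; "tau": joint torques, N m; "ee_pos": TCP position; "eef_rot": TCP orientation; "force": force on the tool from outside, world axes, zero at the start; "moment": the same for the moment, N m; "grip_width": finger opening in m.
Only numpy, scipy, OpenCV 4.12 (cv2) and the standard library are available. Lean on these libraries where they do the work, as an engineer would, in place of code of your own. Each camera call takes 0.05 s, during which the arm holds its last target.

## Working session

There is one attempt and no reset: what is moved stays moved. The work goes in short steps, Python scripts to look and compute and a tool call to move; the robot and the scene stay as the last step left them, time stands still between calls to the robot, and variables do not carry over. Pictures are saved under pics/ and viewed, and the job is handed in when it is done.

Besides the shell and the picture viewer there is one more tool, called as a command line: name --argument value ..., lists and objects as JSON in quotes. move_arm: Moves the arm, as the interface text tells. Its arguments: {"type":"object","properties":{"rows":{"type":"array"},"jaw":{"type":"number"},"squeeze":{"type":"number"}},"required":["rows"]}

```bash
mkdir -p pics
cat > h.py <<'E'
import numpy as np, cv2
from station import monitor, imaging, ctrl
def ray(c,px,o=None):
    K=np.array(c["camera_matrix"]);E=np.array(c["extrinsics"]) if "extrinsics" in c else o@np.array(c["T_tool_cam"])
    d=np.linalg.inv(K)@np.array([px[0],px[1],1.]);d=np.array([d[0],-d[1],-d[2]])
    return E[:3,3],E[:3,:3]@d
def atz(c,px,z,o=None):
    p,d=ray(c,px,o);return p+d*(z-p[2])/d[2]
def tri(rays):
    A=np.zeros((3,3));b=np.zeros(3)
    for p,d in rays:
        d=d/np.linalg.norm(d);M=np.eye(3)-np.outer(d,d);A+=M;b+=M@p
    return np.linalg.solve(A,b)
E
python3 - <<'E'
from h import *
s=monitor.get_obs();print({k:np.round(v,3) for k,v in s.items()})
cs={}
for n in ("side","top"):
    c=imaging.camera(n);cs[n]=c;cv2.imwrite(f"pics/{n}0.png",c["frame"]);print(n,[k for k in c],np.round(c["extrinsics"],3).tolist(),np.round(c["camera_matrix"],1).tolist())
L={}
for l in ["panel","screws_left","screws_right","caddy_grip","caddy_holes","vial_a_mid","tray","timer","reagent"]:
    for n in cs:
        r=imaging.spot_point(l,n)
        for q in r[:3]: print(l,n,np.round(q["location"],1),round(q["confidence"],2))
        if r: L[l,n]=r[0]["location"]
    if (l,"side") in L and (l,"top") in L: print("  TRI",np.round(tri([ray(cs[n],L[l,n]) for n in cs]),4))
for l in ("tray","timer","reagent"):
    if (l,"top") in L: print(l,atz(cs["top"],L[l,"top"],0))
E
```

```text
{'time_s': np.float64(0.0), 'qpos': array([-1.354,  0.3  ,  1.522, -0.   ,  1.321, -0.067]), 'joint_vel': array([-0.   , -0.001,  0.001,  0.001,  0.   ,  0.   ]), 'tau': array([ 0.0000e+00, -5.3182e+01, -3.5273e+01,  7.1000e-02,  2.4000e-02,
       -0.0000e+00]), 'ee_pos': array([ 0.154, -0.528,  0.222]), 'eef_rot': array([-1.624,  1.57 ,  1.801]), 'force': array([ 0.032, -0.743, -0.087]), 'moment': array([ 0.016, -0.04 ,  0.001]), 'grip_width': np.float64(0.094)}
side ['frame', 'camera_matrix', 'extrinsics'] [[0.987, -0.119, 0.113, 0.681], [0.164, 0.714, -0.681, -0.685], [0.001, 0.69, 0.724, 0.878], [0.0, 0.0, 0.0, 1.0]] [[469.4, 0.0, 323.6], [0.0, 469.4, 244.3], [0.0, 0.0, 1.0]]
top ['frame', 'camera_matrix', 'extrinsics'] [[-0.027, 0.993, -0.116, 0.424], [-1.0, -0.026, 0.006, 0.015], [0.003, 0.116, 0.993, 1.176], [0.0, 0.0, 0.0, 1.0]] [[508.2, 0.0, 330.4], [0.0, 508.2, 242.5], [0.0, 0.0, 1.0]]
panel side [326.7 218.8] 0.81
panel side [324.7 165.7] 0.69
panel top [225.7 252.2] 0.7
  TRI [ 0.5409  0.2516 -0.011 ]
screws_left side [324.4 164.8] 0.87
screws_left top [186.8 258.4] 0.91
[... 297 characters left out ...]
.76
caddy_holes top [245.6 237.4] 0.88
  TRI [0.5614 0.1865 0.1066]
vial_a_mid side [307.7 230.4] 0.51
vial_a_mid side [323.2 163.3] 0.32
vial_a_mid top [277.7 267.8] 0.58
vial_a_mid top [244.  232.2] 0.35
  TRI [0.5045 0.1262 0.0578]
tray side [274.5 393.4] 0.84
tray top [452.2 261.2] 0.79
  TRI [ 0.5126 -0.2752 -0.0077]
timer side [274.4 283.1] 0.86
timer side [273.1 392.9] 0.6
timer top [340.4 288.7] 0.87
timer top [186.7 258.9] 0.49
  TRI [ 0.4529 -0.0126  0.0102]
reagent side [370.8 298.2] 0.87
reagent top [339.3 193.9] 0.57
  TRI [ 0.6787 -0.0156  0.0029]
tray [ 0.51088027 -0.27369645  0.        ]
timer [ 0.45423745 -0.01246385  0.        ]
reagent [ 0.67668226 -0.01632535  0.        ]
```

View pics/side0.png

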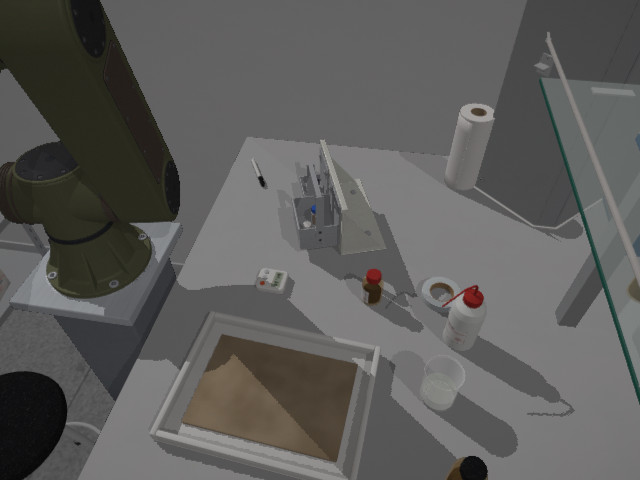

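View pics/top0.png

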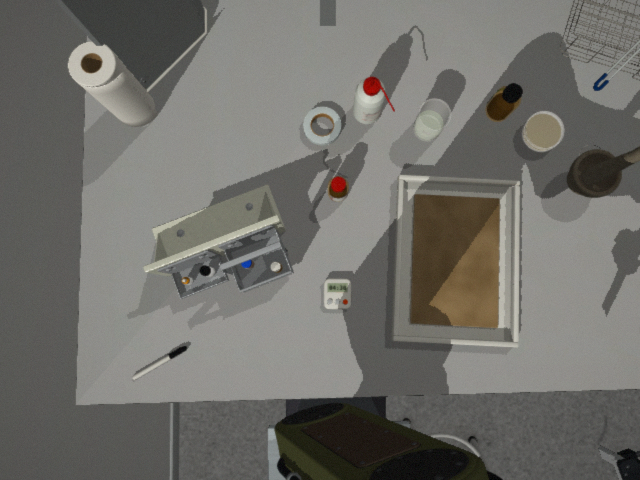

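Run:
```python
from h import *
from scipy.spatial.transform import Rotation as R
s=monitor.get_obs();print(s["time_s"],np.round(R.from_euler("xyz",s["eef_rot"]).as_matrix(),3))
a=cv2.imread("pics/top0.png")[170:310,130:310];b=cv2.imread("pics/side0.png")[130:260,280:400]
cv2.imwrite("pics/z1.png",cv2.resize(a,None,fx=4,fy=4,interpolation=cv2.INTER_CUBIC))
cv2.imwrite("pics/z2.png",cv2.resize(b,None,fx=4.5,fy=4.5,interpolation=cv2.INTER_CUBIC))
```

```text
1.0 [[-0.    0.28 -0.96]
 [ 0.   -0.96 -0.28]
 [-1.   -0.   -0.  ]]
```

View pics/z1.png

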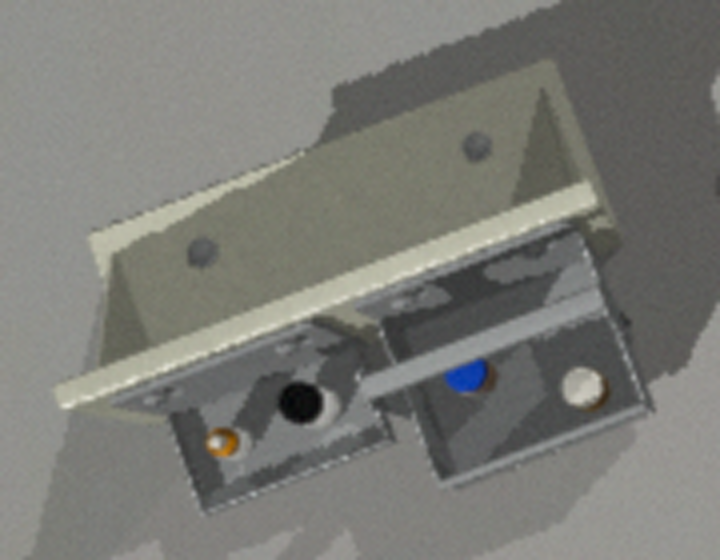

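View pics/z2.png

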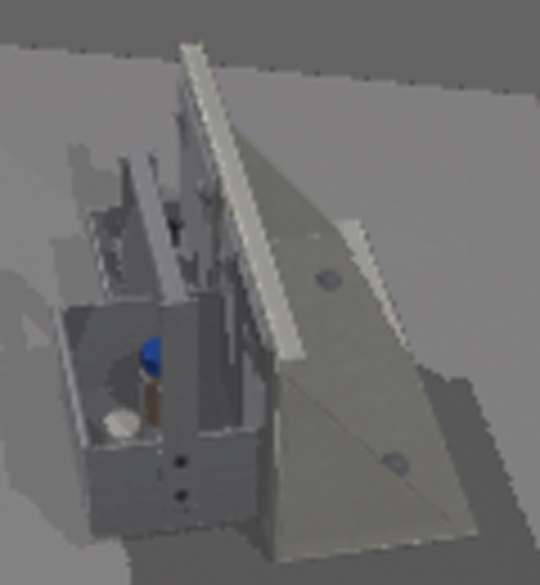

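move_arm --rows '[{"x": 0.9,"y": 0.4,"z": 0.5,"turn": 0.1},{"x": 0.9,"y": 0.5,"z": 0.5,"turn": 0.12},{"x": 0.85,"y": 0.6,"z": 0.4,"turn": 0.12},{"x": 0.8,"y": 0.7,"z": 0,"turn": 0.12},{"x": 0.7,"y": 0.8,"z": 0,"turn": 0.12}]' --jaw -1

```text
time_s: 1.62
ee_pos: [0.3648, -0.3747, 0.2941]
eef_rot: [-0.898, 1.57, -3.135]
force: [0.1, -1.0, 0.8]
grip_width: 0.0938
```

move_arm --rows '[{"x": 0.6,"y": 0.9,"z": 0,"turn": 0.12},{"x": 0.5,"y": 0.9,"z": 0,"turn": 0.12},{"x": 0.4,"y": 0.95,"z": 0,"turn": 0.12},{"x": 0.3,"y": 1,"z": 0,"turn": 0.12},{"x": 0.1,"y": 1,"z": 0,"turn": 0.12}]'

```text
time_s: 2.25
ee_pos: [0.4633, -0.1291, 0.294]
eef_rot: [-0.249, 1.57, -1.836]
force: [-0.5, -0.2, -0.3]
grip_width: 0.0941
```

Run:
```python
from h import *
from scipy.spatial.transform import Rotation as R
s=monitor.get_obs();m=R.from_euler("xyz",s["eef_rot"]).as_matrix();print(s["time_s"],s["ee_pos"],s["qpos"],np.degrees(np.arctan2(m[1,1],m[0,1])))
```

```text
2.25 [ 0.46325398 -0.12905698  0.29400145] [-3.47710430e-01  9.55513351e-02  1.59900510e+00 -3.24187153e-04
  1.44700970e+00 -3.30800618e-01] -0.9665684446973017
```

move_arm --rows '[{"x": 0.25,"y": 1,"z": 0.2,"turn": 0.1},{"x": 0.25,"y": 1,"z": 0.2,"turn": 0.1},{"x": 0.2,"y": 1,"z": 0,"turn": 0.1},{"x": 0.1,"y": 0.9,"z": 0,"turn": 0.06},{"x": 0,"y": 0,"z": 0}]'

```text
invalid input at $.rows[4]: expected keys x, y, z, turn
```

```bash
cat > look.py <<'E'
from h import *
import sys
from scipy.spatial.transform import Rotation as R
s=monitor.get_obs();m=R.from_euler("xyz",s["eef_rot"]).as_matrix();print(s["time_s"],s["ee_pos"],np.degrees(np.arctan2(m[1,1],m[0,1])),s["force"])
T=np.eye(4);T[:3,:3]=m;T[:3,3]=s["ee_pos"]
cs={n:imaging.camera(n) for n in ("wrist","top","side")}
for n in cs: cv2.imwrite(f"pics/{n}{sys.argv[1]}.png",cs[n]["frame"])
for l in ["caddy_grip","caddy_holes","screws_left","screws_right","vial_a_mid","tray","reagent","timer"]:
    rs=[];o=""
    for n in cs:
        r=imaging.spot_point(l,n)
        if r:
            o+=f" {n} {np.round(r[0]['location'],1)} {r[0]['confidence']:.2f};"
            if r[0]['confidence']>.45: rs.append(ray(cs[n],r[0]["location"],T))
    print(l,o,np.round(tri(rs),4) if len(rs)>1 else "")
E
python3 look.py 1
```

```text
2.25 [ 0.46325398 -0.12905698  0.29400145] -0.9665684446973017 [-0.54247391 -0.18238582 -0.28405137]
caddy_grip  top [276.1 268.7] 0.71; side [314.3 178.4] 0.76; [0.5078 0.1171 0.2257]
caddy_holes  top [248.9 237.5] 0.63; side [333.8 200.3] 0.71; [0.5632 0.1787 0.1203]
screws_left  top [185.7 259. ] 0.65; side [323.8 166.1] 0.62; [0.5191 0.3092 0.1222]
screws_right  top [246.2 231. ] 0.97; side [334.  195.7] 0.83; [0.569  0.1798 0.1366]
vial_a_mid  top [338.4 194.4] 0.64; side [308.3 234.8] 0.58; [ 0.5848 -0.0256  0.2255]
tray  wrist [364.9 324.2] 0.96; side [273.4 393.2] 0.98; [ 0.5123 -0.2775 -0.0018]
reagent  wrist [524.1  93. ] 0.79; top [340.5 194.7] 0.81; side [369.2 299.6] 0.55; [ 6.766e-01 -1.670e-02  1.000e-04]
timer  wrist [304.5  86.6] 0.67; top [338.8 291.5] 0.76; side [275.6 282. ] 0.72; [ 0.4488 -0.0061  0.0053]
```

View pics/wrist1.png

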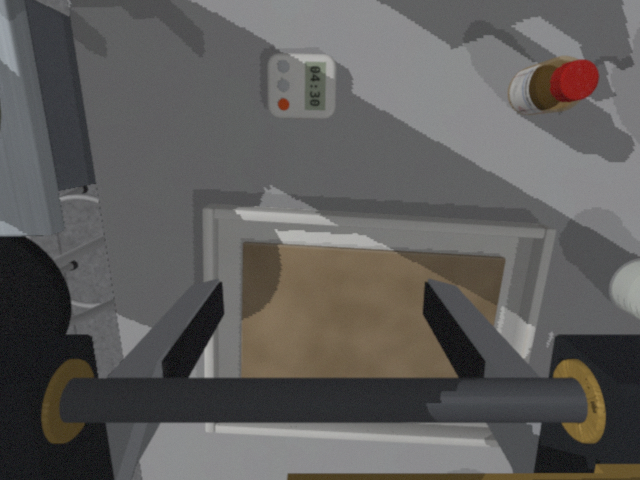

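move_arm --rows '[{"x": 0.1,"y": 0.8,"z": 0.2,"turn": 0.1},{"x": 0.1,"y": 0.8,"z": 0.2,"turn": 0.1},{"x": 0.1,"y": 0.8,"z": 0,"turn": 0.1},{"x": 0.1,"y": 0.6,"z": 0,"turn": 0.06},{"x": 0,"y": 0,"z": 0,"turn": 0}]'

```text
time_s: 4.22
ee_pos: [0.483, 0.0233, 0.3147]
eef_rot: [-0.166, 1.57, -1.37]
force: [-1.7, -0.1, 0.1]
grip_width: 0.094
```

```bash
python3 look.py 2
```

```text
4.225 [0.48295151 0.02327528 0.31465901] 20.981097642942945 [-1.73536649 -0.09449232  0.08009431]
caddy_grip  wrist [449.3  64. ] 0.74; top [251.6 257.2] 0.96; side [312.9 180.8] 0.70; [0.516  0.1638 0.1873]
caddy_holes  wrist [482.1  80.1] 0.76; top [245.6 229.1] 0.75; side [334.2 202.3] 0.89; [0.5705 0.1844 0.1104]
screws_left  wrist [259.3 416. ] 0.25; top [185.2 259.6] 0.89; side [323.6 163.4] 0.77; [0.5179 0.3079 0.1315]
screws_right  wrist [492.4  74.7] 0.88; top [244.9 232.3] 0.59; side [335.1 194.6] 0.92; [0.5673 0.1842 0.1339]
vial_a_mid  wrist [379.8 120.2] 0.60; top [253.  256.6] 0.39; side [307.8 234.5] 0.55; [0.5055 0.1285 0.0416]
tray  wrist [264.4 416.1] 0.73; top [451.3 262.8] 0.84; side [274.6 393.5] 0.87; [ 0.5119 -0.2759 -0.0023]
reagent  wrist [463.2 288.5] 0.64; side [370.4 298. ] 0.76; [ 0.6811 -0.015   0.005 ]
timer  wrist [284.5 211.7] 0.92; side [274.  281.6] 0.68; [ 0.4462 -0.0032  0.0027]
```

View pics/wrist2.png

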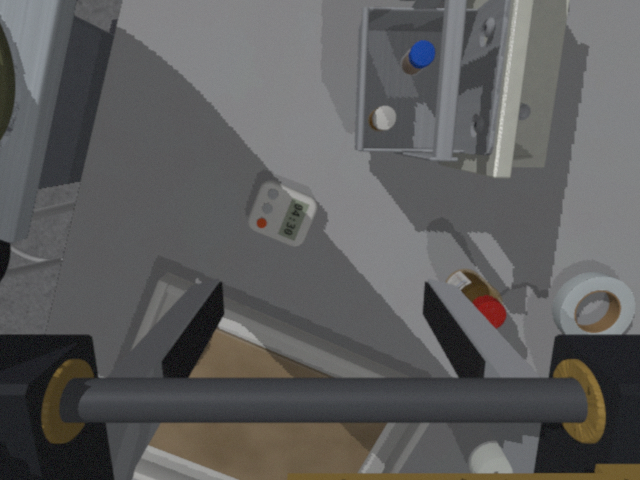

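Run:
```python
from h import *
from scipy.spatial.transform import Rotation as R
im=cv2.imread("pics/wrist2.png");cv2.imwrite("pics/z3.png",cv2.resize(im[0:200,340:580],None,fx=3.3,fy=3,interpolation=cv2.INTER_CUBIC))
s=monitor.get_obs();m=R.from_euler("xyz",s["eef_rot"]).as_matrix();T=np.eye(4);T[:3,:3]=m;T[:3,3]=s["ee_pos"]
w=imaging.camera("wrist");print(np.round(w["T_tool_cam"],3),np.round(w["camera_matrix"],1))
g=cv2.cvtColor(im,cv2.COLOR_BGR2GRAY).astype(float)
for y in (5,40,80,120,145): print(y,g[y,430:540:2].astype(int).tolist())
for y in (20,70,120,165): print(y,[im[y,x].tolist() for x in range(490,540,6)])
```

```text
[[-0.     0.25  -0.968 -0.163]
 [ 1.     0.    -0.    -0.   ]
 [ 0.    -0.968 -0.25  -0.072]
 [ 0.     0.     0.     1.   ]] [[408.    0.  323. ]
 [  0.  408.  243.8]
 [  0.    0.    1. ]]
5 [80, 79, 80, 76, 73, 75, 74, 90, 103, 115, 134, 135, 133, 131, 133, 134, 131, 124, 93, 83, 83, 85, 122, 125, 126, 123, 109, 98, 96, 95, 96, 97, 98, 98, 99, 97, 98, 109, 127, 112, 119, 123, 161, 184, 163, 158, 155, 155, 153, 156, 156, 132, 112, 111, 109]
40 [82, 77, 79, 81, 77, 82, 100, 103, 125, 135, 135, 131, 130, 133, 135, 129, 107, 65, 65, 84, 96, 99, 99, 99, 102, 116, 120, 123, 110, 67, 63, 85, 95, 94, 98, 107, 123, 112, 119, 129, 172, 183, 161, 158, 157, 158, 159, 158, 155, 125, 110, 110, 111, 110, 112]
80 [79, 78, 79, 78, 91, 104, 118, 132, 136, 131, 129, 131, 135, 128, 108, 73, 65, 67, 65, 65, 64, 64, 64, 64, 67, 65, 67, 66, 64, 66, 67, 69, 92, 116, 119, 111, 124, 153, 176, 183, 156, 157, 155, 154, 152, 153, 138, 109, 111, 113, 111, 112, 110, 113, 111]
120 [117, 115, 112, 103, 111, 133, 134, 131, 126, 126, 127, 127, 113, 96, 100, 96, 95, 100, 98, 97, 98, 82, 71, 69, 71, 75, 75, 66, 64, 70,
[... 306 characters left out ...]
55, 154, 155, 153, 120, 88, 89, 97, 103, 110, 109, 109, 107, 108, 108, 109, 108]
20 [[132, 128, 126], [102, 98, 97], [110, 106, 103], [118, 119, 116], [179, 185, 184], [149, 157, 154], [148, 157, 156], [109, 115, 112], [105, 111, 110]]
70 [[68, 68, 66], [102, 98, 97], [116, 116, 114], [180, 185, 184], [148, 155, 154], [151, 157, 157], [106, 112, 111], [105, 112, 109], [107, 113, 113]]
120 [[98, 95, 93], [114, 114, 113], [189, 195, 194], [149, 154, 155], [149, 156, 155], [100, 104, 103], [104, 108, 109], [105, 111, 110], [106, 109, 109]]
165 [[118, 124, 124], [203, 208, 209], [150, 158, 156], [147, 156, 155], [103, 109, 107], [102, 107, 107], [102, 108, 104], [106, 112, 110], [105, 111, 113]]
```

View pics/z3.png

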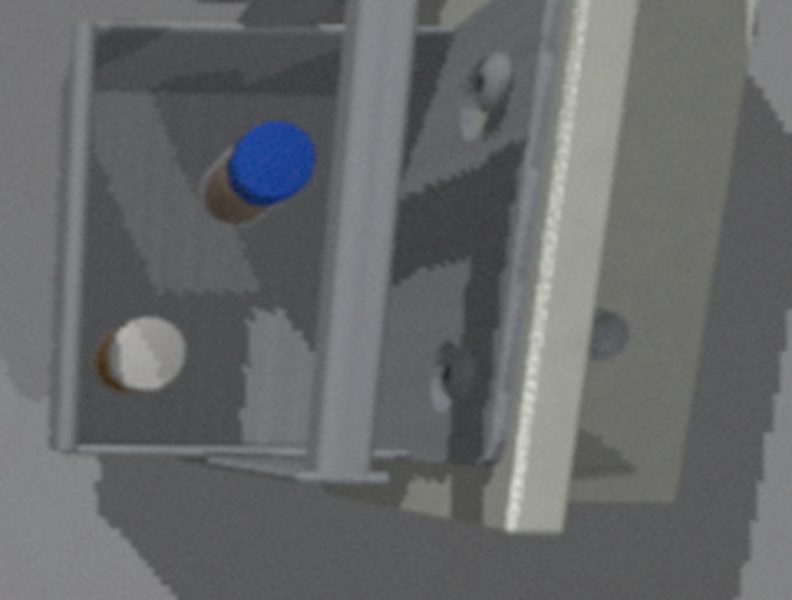

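Run:
```python
from h import *
from scipy.spatial.transform import Rotation as R
s=monitor.get_obs();m=R.from_euler("xyz",s["eef_rot"]).as_matrix();T=np.eye(4);T[:3,:3]=m;T[:3,3]=s["ee_pos"]
w=imaging.camera("wrist")
b=np.array([atz(w,p,.190,T) for p in [(457,5),(453.5,40),(450.3,80),(446.8,120),(444.3,145)]])
bl=atz(w,(449.5,5),.19,T)-atz(w,(464.5,5),.19,T);print("width",np.linalg.norm(bl))
print("end",atz(w,(443,158),.19,T), atz(w,(443,155),.19,T))
q=np.array([atz(w,p,.155,T) for p in [(510,40),(504,80),(499.5,120),(496,145),(494,165)]])
for X in (b,q):
    f=np.polyfit(X[:,1],X[:,0],1);print(f,np.degrees(np.arctan(-f[0])),np.round(X[:,:2],4).tolist())
```

```text
width 0.009472631770083619
end [0.5391628 0.1066576 0.19     ] [0.53830413 0.10849585 0.19      ]
[-0.36099019  0.57785532] 19.84908515119568 [[0.5073, 0.1958], [0.5139, 0.1767], [0.5223, 0.1541], [0.5309, 0.1304], [0.5363, 0.1149]]
[-0.35242686  0.62978982] 19.41382665043523 [[0.559, 0.2018], [0.5673, 0.176], [0.5772, 0.1495], [0.5831, 0.1321], [0.5885, 0.118]]
```

move_arm --rows '[{"x": 0.2,"y": 0.75,"z": 0,"turn": -0.02},{"x": 0.2,"y": 0.75,"z": -0.3,"turn": 0},{"x": 0.2,"y": 0.75,"z": -0.3,"turn": 0},{"x": 0.1,"y": 0.55,"z": -0.3,"turn": 0},{"x": 0,"y": 0.04,"z": 0,"turn": 0}]' --jaw 0.2

```text
time_s: 6.3
ee_pos: [0.5186, 0.1677, 0.2686]
eef_rot: [0.453, 1.569, -0.778]
force: [-0.4, -0.6, 0.4]
grip_width: 0.0472
```

```bash
python3 look.py 3
python3 - <<'E'
import cv2
a=cv2.imread("pics/side3.png")[90:290,220:440]
cv2.imwrite("pics/z4.png",cv2.resize(a,None,fx=3,fy=3,interpolation=cv2.INTER_CUBIC))
E
```

```text
6.3 [0.51864578 0.16772752 0.26857094] 19.48930270079296 [-0.44192577 -0.5691299   0.44086844]
caddy_grip  wrist [321.7 259.2] 0.88; top [250.1 258. ] 0.59; side [314.2 179. ] 0.56; [0.5164 0.1669 0.1888]
caddy_holes  wrist [383.4 234. ] 0.81; top [245.9 234.4] 0.69; side [330.2 200.6] 0.62; [0.5626 0.1827 0.1184]
screws_left  wrist [393.9  40.3] 0.86; side [325.5 161.8] 0.59; [0.5195 0.3118 0.1334]
screws_right  wrist [388.6 236.1] 0.56; top [245.6 231.9] 0.92; side [334.8 196. ] 0.87; [0.568  0.184  0.1303]
vial_a_mid  wrist [369.6 145.5] 0.72; top [274.7 265.2] 0.67; side [305.3 236.9] 0.50; [ 0.5155  0.1907 -0.0275]
tray  top [454.8 262.4] 0.78; side [274.1 393.7] 0.63; [ 0.5111 -0.279  -0.0023]
reagent  wrist [387.3 235.3] 0.28; top [338.5 192.7] 0.67; side [370.1 297.3] 0.78; [ 0.6789 -0.0143  0.0054]
timer  wrist [210.6 327. ] 0.64; top [341.8 291.1] 0.83; side [271.7 282.5] 0.70; [ 0.445  -0.0096  0.0026]
```

View pics/z4.png

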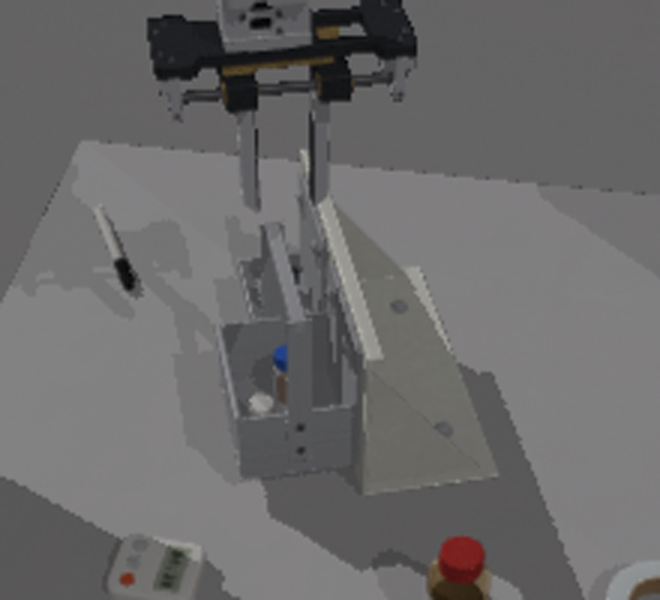

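move_arm --rows '[{"x": 0,"y": -0.02,"z": -0.44,"turn": 0},{"x": 0,"y": -0.02,"z": -0.44,"turn": 0},{"x": 0,"y": 0,"z": -0.44,"turn": 0},{"x": 0,"y": 0,"z": -0.35,"turn": 0},{"x": 0,"y": 0,"z": -0.05,"turn": 0}]'

```text
time_s: 8.28
ee_pos: [0.5191, 0.1645, 0.182]
eef_rot: [1.207, 1.566, -0.026]
force: [-0.7, -0.9, 0.3]
grip_width: 0.0375
```

```bash
python3 look.py 4
python3 - <<'E'
import cv2,numpy as np
a=cv2.imread("pics/side4.png")[120:270,240:400]
a=cv2.resize(a,(480,450),interpolation=cv2.INTER_CUBIC);b=cv2.imread("pics/wrist4.png")[180:380,220:380]
b=cv2.resize(b,(320,450),interpolation=cv2.INTER_CUBIC)
cv2.imwrite("pics/z5.png",np.hstack([a,b]))
E
```

```text
8.275 [0.51909487 0.16453741 0.18196477] 19.37691082851268 [-0.68624571 -0.92325852  0.34316517]
caddy_grip  wrist [323.3 310.4] 0.79; side [313.8 179.5] 0.82; [0.5173 0.1676 0.1876]
caddy_holes  wrist [408.5 262.5] 0.94; side [332.9 200.3] 0.86; [0.563  0.1827 0.1178]
screws_left  top [186.9 259.2] 0.69; side [325.7 162.2] 0.94; [0.521  0.3035 0.1381]
screws_right  wrist [412.6 268.8] 0.67; side [333.4 202.5] 0.17; 
vial_a_mid  wrist [286.8 279.1] 0.86; top [277.  267.6] 0.65; side [307.2 236.1] 0.37; [0.5034 0.1273 0.0546]
tray  wrist [288.1 277.3] 0.56; top [453.9 261.8] 0.95; side [276.7 392.7] 0.61; [ 0.5049 -0.166  -0.2752]
reagent  top [338.  194.9] 0.88; side [369.6 297.7] 0.73; [ 0.6763 -0.0126  0.0007]
timer  top [339.6 289.6] 0.87; side [274.2 282.3] 0.66; [ 0.4514 -0.0106  0.0102]
```

View pics/z5.png

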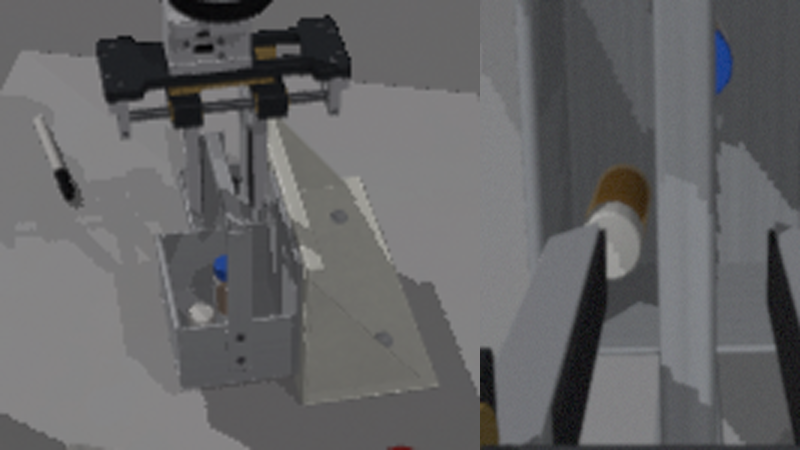

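move_arm --rows '[{"x": 0,"y": 0,"z": 0,"turn": 0},{"x": 0,"y": 0,"z": 0,"turn": 0},{"x": 0,"y": 0,"z": 0,"turn": 0},{"x": 0,"y": 0,"z": 0,"turn": 0},{"x": 0,"y": 0,"z": 0,"turn": 0}]' --jaw 1 --squeeze 45

```text
time_s: 10.25
ee_pos: [0.5191, 0.1646, 0.1828]
eef_rot: [1.229, 1.565, -0.004]
force: [-0.1, 0.1, 0.6]
grip_width: 0.0115
```

move_arm --rows '[{"x": 0,"y": 0,"z": 0.1,"turn": 0},{"x": 0,"y": 0,"z": 0.1,"turn": 0},{"x": 0,"y": 0,"z": 0.1,"turn": 0},{"x": 0,"y": 0,"z": 0.05,"turn": 0},{"x": 0,"y": 0,"z": 0,"turn": 0}]'

```text
time_s: 10.88
ee_pos: [0.5188, 0.1645, 0.2007]
eef_rot: [1.139, 1.567, -0.094]
force: [-0.1, 0.6, -3.9]
grip_width: 0.0111
```

move_arm --rows '[{"x": -0.06,"y": -0.02,"z": 0,"turn": 0},{"x": -0.06,"y": -0.02,"z": 0,"turn": 0},{"x": -0.06,"y": -0.022,"z": 0,"turn": 0},{"x": -0.06,"y": -0.022,"z": 0,"turn": 0},{"x": 0,"y": 0,"z": 0,"turn": 0}]'

```text
time_s: 11.5
ee_pos: [0.5057, 0.1599, 0.2003]
eef_rot: [1.089, 1.567, -0.144]
force: [-0.2, 1.0, -3.3]
grip_width: 0.0115
```

move_arm --rows '[{"x": -0.1,"y": -0.036,"z": 0,"turn": 0},{"x": -0.15,"y": -0.054,"z": 0,"turn": 0},{"x": -0.2,"y": -0.07,"z": 0,"turn": 0},{"x": -0.2,"y": -0.07,"z": 0,"turn": 0},{"x": -0.2,"y": -0.07,"z": 0,"turn": 0}]'

```text
time_s: 12.12
ee_pos: [0.4603, 0.1439, 0.2002]
eef_rot: [1.068, 1.568, -0.164]
force: [0.1, 0.0, -4.7]
grip_width: 0.0115
```

```bash
python3 look.py 5
```

```text
12.125 [0.46029224 0.14390932 0.20022987] 19.383126887100175 [ 0.14541004  0.00903694 -4.65477626]
caddy_grip  wrist [322.6 308.6] 0.81; side [285.1 177.5] 0.64; [0.4565 0.1457 0.2029]
caddy_holes  wrist [405.6 260.6] 0.98; side [308.2 200.2] 0.57; [0.505  0.1609 0.1283]
screws_left  top [188.6 259.4] 0.91; side [322.5 165.8] 0.90; [0.5172 0.3012 0.1289]
screws_right  wrist [511.6 258.4] 0.71; top [245.1 236.8] 0.62; side [335.  194.5] 0.68; [0.5639 0.1847 0.1334]
vial_a_mid  wrist [286.4 277.8] 0.55; top [285.8 295.1] 0.63; side [283.7 232.4] 0.41; [0.4431 0.1075 0.0729]
tray  top [449.9 262.8] 0.80; 
reagent  top [339.1 289.4] 0.67; side [368.9 297.1] 0.80; [ 0.5648 -0.0056 -0.0133]
timer  top [339.6 289.6] 0.78; side [273.2 284.7] 0.97; [ 0.4501 -0.0113  0.0022]
```

View pics/side5.png

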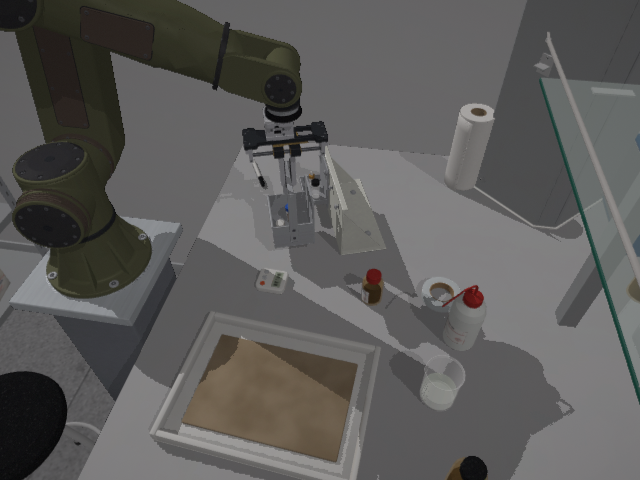

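View pics/top5.png

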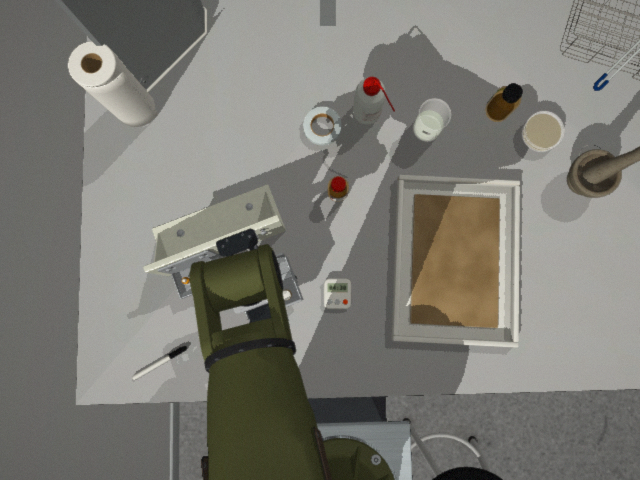

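move_arm --rows '[{"x": 0,"y": 0,"z": 0.2,"turn": 0},{"x": 0,"y": -0.05,"z": 0.4,"turn": 0},{"x": 0.03,"y": -0.15,"z": 0.5,"turn": 0},{"x": 0.05,"y": -0.25,"z": 0.5,"turn": 0},{"x": 0.05,"y": -0.35,"z": 0.35,"turn": 0}]'

```text
time_s: 14.1
ee_pos: [0.467, 0.1039, 0.3025]
eef_rot: [0.97, 1.568, -0.261]
force: [0.7, -0.5, -4.5]
grip_width: 0.0118
```

move_arm --rows '[{"x": 0.06,"y": -0.45,"z": 0.15,"turn": 0},{"x": 0.06,"y": -0.5,"z": 0,"turn": 0},{"x": 0.06,"y": -0.5,"z": 0,"turn": 0},{"x": 0.06,"y": -0.5,"z": 0,"turn": 0},{"x": 0.06,"y": -0.5,"z": 0,"turn": 0}]'

```text
time_s: 14.72
ee_pos: [0.4824, -0.022, 0.316]
eef_rot: [1.18, 1.561, -0.05]
force: [0.2, -0.8, -4.6]
grip_width: 0.0114
```

move_arm --rows '[{"x": 0.06,"y": -0.5,"z": 0,"turn": 0},{"x": 0.06,"y": -0.5,"z": 0,"turn": 0},{"x": 0.06,"y": -0.5,"z": 0,"turn": 0},{"x": 0.06,"y": -0.5,"z": 0,"turn": 0},{"x": 0.06,"y": -0.5,"z": 0,"turn": 0}]'

```text
time_s: 15.35
ee_pos: [0.4974, -0.1513, 0.32]
eef_rot: [1.121, 1.558, -0.108]
force: [0.4, 0.6, -4.5]
grip_width: 0.0114
```

move_arm --rows '[{"x": 0.06,"y": -0.5,"z": 0,"turn": 0},{"x": 0.06,"y": -0.5,"z": 0,"turn": 0},{"x": 0.06,"y": -0.5,"z": -0.1,"turn": 0},{"x": 0.06,"y": -0.4,"z": -0.2,"turn": 0},{"x": 0.03,"y": -0.25,"z": -0.3,"turn": 0}]'

```text
time_s: 15.98
ee_pos: [0.5113, -0.2634, 0.2924]
eef_rot: [1.035, 1.554, -0.195]
force: [-0.1, -0.7, -4.6]
grip_width: 0.0117
```

move_arm --rows '[{"x": 0,"y": -0.12,"z": -0.3,"turn": 0},{"x": 0,"y": -0.05,"z": -0.3,"turn": 0},{"x": 0,"y": 0,"z": -0.3,"turn": 0},{"x": 0,"y": 0,"z": -0.15,"turn": 0},{"x": 0,"y": 0,"z": 0,"turn": 0}]'

```text
time_s: 16.6
ee_pos: [0.5108, -0.2709, 0.2342]
eef_rot: [1.169, 1.558, -0.061]
force: [0.5, 0.1, -4.2]
grip_width: 0.0118
```

```bash
python3 look.py 6
```

```text
16.6 [ 0.51075547 -0.27090132  0.23419188] 19.56034437082425 [ 0.49715857  0.09901384 -4.20978385]
caddy_grip  wrist [324.2 311.2] 0.84; top [482.  253.3] 0.82; side [259.8 320.9] 0.89; [ 0.508  -0.2702  0.2382]
caddy_holes  wrist [406.6 260.1] 0.59; top [458.2 231.1] 0.69; side [292.7 340.7] 0.72; [ 0.5573 -0.2514  0.1629]
screws_left  top [184. 259.] 0.84; side [324.7 163.7] 0.89; [0.5198 0.3114 0.1281]
screws_right  top [245.3 231.1] 0.74; side [335.4 193.8] 0.94; [0.5702 0.1816 0.1407]
vial_a_mid  wrist [286.1 276.6] 0.59; top [449.6 261.1] 0.46; [ 0.4704 -0.1198  0.6219]
tray  side [274.3 390. ] 0.55; 
reagent  top [338.4 193.8] 0.71; side [369.2 297. ] 0.87; [ 0.6765 -0.0139  0.0055]
timer  top [337.9 289.5] 0.62; side [261.1 322.7] 0.58; [ 0.4324 -0.0195 -0.1401]
```

View pics/side6.png

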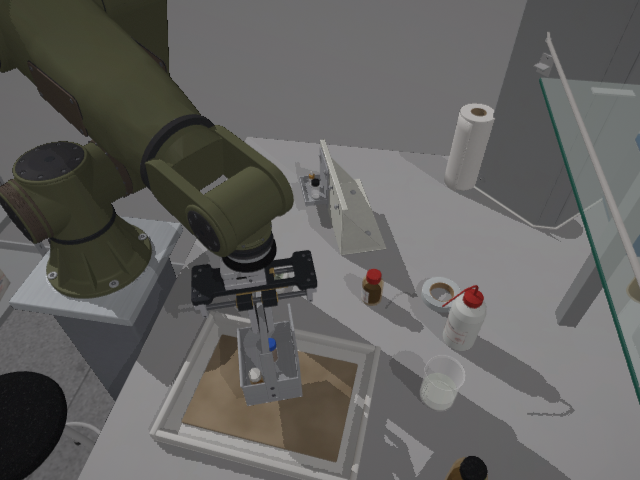

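View pics/top6.png

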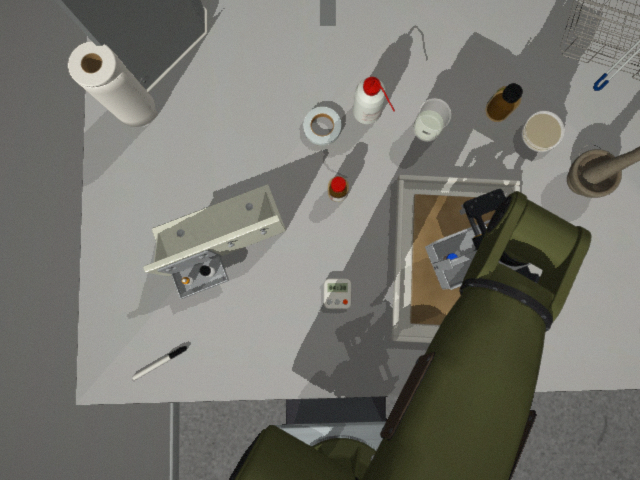

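View pics/wrist6.png

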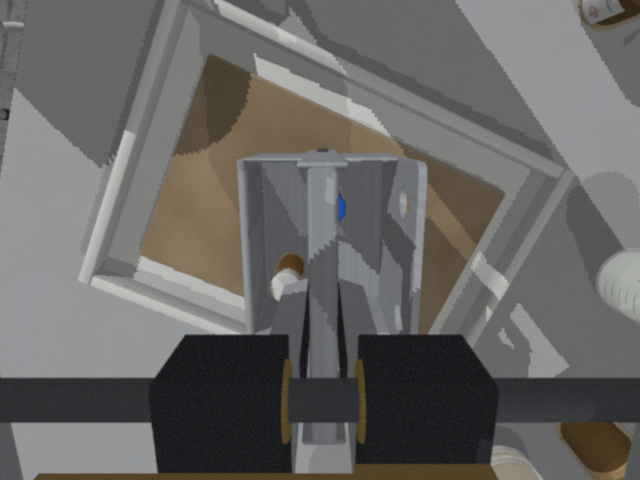

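move_arm --rows '[{"x": 0,"y": 0,"z": -0.2,"turn": 0},{"x": 0,"y": 0,"z": -0.3,"turn": 0},{"x": 0,"y": 0,"z": -0.3,"turn": 0},{"x": 0,"y": 0,"z": -0.2,"turn": 0},{"x": 0,"y": 0,"z": -0.1,"turn": 0}]'

```text
time_s: 18.58
ee_pos: [0.5104, -0.271, 0.1747]
eef_rot: [1.202, 1.558, -0.028]
force: [-0.4, 0.0, -3.5]
grip_width: 0.0114
```

move_arm --rows '[{"x": 0,"y": 0,"z": -0.03,"turn": 0},{"x": 0,"y": 0,"z": -0.03,"turn": 0},{"x": 0,"y": 0,"z": -0.03,"turn": 0},{"x": 0,"y": 0,"z": 0,"turn": 0},{"x": 0,"y": 0,"z": 0,"turn": 0}]'

```text
time_s: 19.2
ee_pos: [0.5107, -0.2712, 0.1707]
eef_rot: [1.145, 1.557, -0.085]
force: [0.5, -0.4, -4.0]
grip_width: 0.0119
```

move_arm --rows '[{"x": 0,"y": 0,"z": -0.03,"turn": 0},{"x": 0,"y": 0,"z": -0.03,"turn": 0},{"x": 0,"y": 0,"z": -0.03,"turn": 0},{"x": 0,"y": 0,"z": 0,"turn": 0},{"x": 0,"y": 0,"z": 0,"turn": 0}]'

```text
time_s: 19.82
ee_pos: [0.5111, -0.2714, 0.1666]
eef_rot: [1.101, 1.556, -0.128]
force: [0.7, -0.2, -2.7]
grip_width: 0.0118
```

move_arm --rows '[{"x": 0,"y": 0,"z": -0.02,"turn": 0},{"x": 0,"y": 0,"z": -0.02,"turn": 0},{"x": 0,"y": 0,"z": 0,"turn": 0},{"x": 0,"y": 0,"z": 0,"turn": 0},{"x": 0,"y": 0,"z": 0,"turn": 0}]'

```text
time_s: 20.45
ee_pos: [0.5119, -0.2716, 0.1662]
eef_rot: [1.049, 1.553, -0.18]
force: [0.1, -0.9, 1.0]
grip_width: 0.0113
```

move_arm --rows '[{"x": 0,"y": 0,"z": 0,"turn": 0},{"x": 0,"y": 0,"z": 0,"turn": 0},{"x": 0,"y": 0,"z": 0,"turn": 0},{"x": 0,"y": 0,"z": 0,"turn": 0},{"x": 0,"y": 0,"z": 0,"turn": 0}]' --jaw 0.3

```text
time_s: 21.08
ee_pos: [0.5118, -0.2717, 0.166]
eef_rot: [1.049, 1.553, -0.181]
force: [0.1, -0.5, 0.2]
grip_width: 0.0326
```

move_arm --rows '[{"x": 0,"y": 0,"z": 0.1,"turn": 0},{"x": 0,"y": 0,"z": 0.2,"turn": 0},{"x": 0,"y": 0,"z": 0.4,"turn": 0},{"x": 0,"y": 0,"z": 0.6,"turn": 0},{"x": 0,"y": 0,"z": 0.6,"turn": 0}]'

```text
time_s: 21.7
ee_pos: [0.5112, -0.2713, 0.2644]
eef_rot: [1.104, 1.555, -0.126]
force: [0.6, -0.1, 0.1]
grip_width: 0.033
```

move_arm --rows '[{"x": 0,"y": 0.5,"z": 0.6,"turn": 0},{"x": 0,"y": 0.6,"z": 0.3,"turn": 0},{"x": 0,"y": 0.8,"z": 0,"turn": 0},{"x": 0,"y": 0.5,"z": 0,"turn": 0},{"x": 0,"y": 0,"z": 0,"turn": 0}]'

```text
time_s: 22.32
ee_pos: [0.5109, -0.1484, 0.3178]
eef_rot: [1.004, 1.546, -0.227]
force: [0.7, -0.5, 0.2]
grip_width: 0.033
```

```bash
python3 look.py 7
```

```text
22.325 [ 0.51093859 -0.14837065  0.31782326] 19.496525406586855 [ 0.65810985 -0.53736933  0.1911961 ]
caddy_grip  wrist [275.9 359.8] 0.58; side [263.3 343.2] 0.57; [ 0.5098 -0.2684  0.1683]
caddy_holes  wrist [326.2 323. ] 0.87; top [245.9 232.5] 0.62; side [293.9 360.8] 0.79; [ 0.5482 -0.0929  0.1775]
screws_left  top [187.1 258.3] 0.65; side [327.2 163.9] 0.73; [0.5241 0.3051 0.1317]
screws_right  top [246.4 232.1] 0.81; side [334.3 195.8] 0.80; [0.5683 0.18   0.1355]
vial_a_mid  wrist [282.6 296. ] 0.59; top [470.7 264.3] 0.54; side [261.3 401.2] 0.54; [ 5.023e-01 -2.989e-01 -2.000e-04]
tray  wrist [283.8 296.2] 0.88; side [274.6 393.3] 0.63; [ 0.5137 -0.2789  0.0009]
reagent  wrist [498.2 135.5] 0.80; top [340.8 191.7] 0.82; side [370.  297.1] 0.76; [ 0.6789 -0.0168  0.0106]
timer  wrist [302.5  52.5] 0.57; top [339.  289.5] 0.65; side [272.5 279.5] 0.84; [ 0.4481 -0.0088  0.0191]
```

View pics/side7.png

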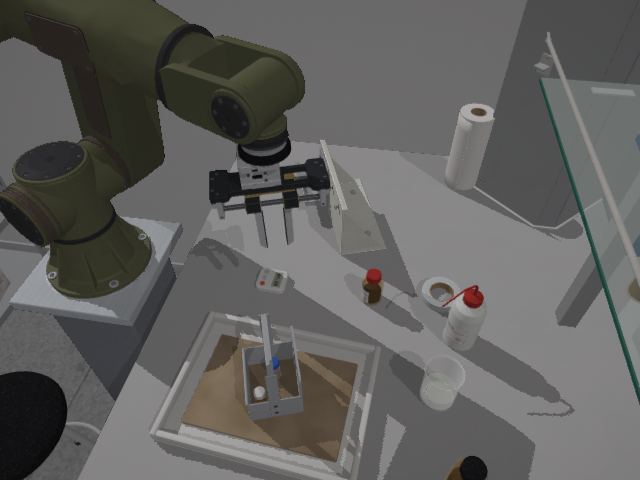

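View pics/top7.png

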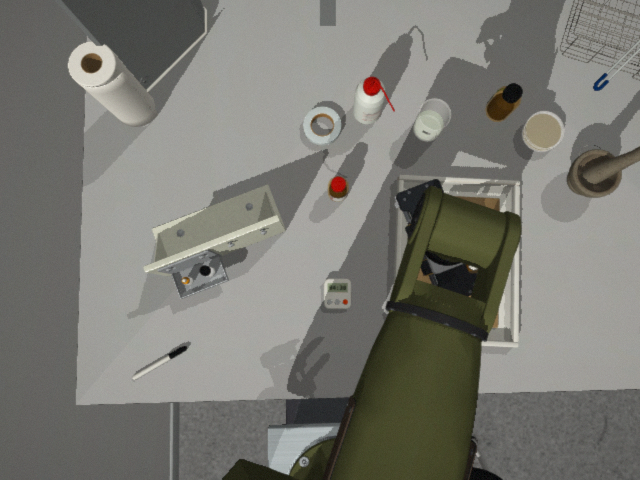

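```bash
python3 -c "
from station import ctrl;print(ctrl.hand_in())"
```

```text
the job is handed in; nothing more can be done
None
```

The caddy is off the panel and standing in the tray with both vials upright. I handed the job in at about 22 s; it gave no verdict.

I gripped the bar, raised the caddy 18 mm and drew it straight off; no force showed beyond its own weight. I then carried it level over the timer and lowered it until the wrist stopped carrying its weight. After that I opened the jaws and moved the arm clear.

**Last checks:**
- **Caddy position:** the bar measured (0.510, -0.268, 0.168). The tray's centre is about (0.512, -0.277), so the caddy is within about 10 mm of it. A bar height of 0.167 is what flat on the tray floor should give.
- **Vials:** both show upright in the side picture.
- **Timer and brown bottle:** both are where they started, to within camera accuracy.
- **Arm:** the gripper is clear of everything, with no contact force.

**Checks that disagreed or were not made:**
- Some network reports were wrong. They mixed up the two vials, and the top camera, blocked by the arm, put the caddy's holes at the panel. I ignored those and relied on the side and wrist views.
- The tool was tilted about 0.02 rad when it let go. I did not measure the caddy's own tilt after release; it looks flat in the picture.

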